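# Lay the second pouring bar across the glazing basin

### The job

Slide the loose flat steel bar along the plaster slab, keeping it flat, until one end sticks out about 50 mm past the slab's edge, then pinch it by that end and lift it off. Lay it down, without dropping it, across the glazing basin on both long rims, parallel to the bar already there, with a gap of about 60 mm between the two bars and its ends sticking out evenly past the rims, so that an upturned cup can stand on the pair. Leave the first bar where it lies.

Things in the scene. Friction and masses are not known exactly. Their poses are not given: they have to be found in the camera images.
- bar_c (a point): The loose grey steel flat bar, 280 x 30 x 3 mm, about 0.2 kg, at first lying flat on the plaster slab, wholly within its top and roughly along its length. This point is its centre, half-way up its thickness; x runs along its length, y across its width, z through its thickness. Steel slides easily on the slab (friction about 0.3), so shut fingertips pressed on it with 6 to 20 N drag it along.
- bar_end_a (a point): The middle of one short end of that bar (its +x end, 140 mm from its centre).
- bar_end_b (a point): The middle of the other short end of that bar (its -x end, 140 mm from its centre).
- slab: Heavy white plaster slab, fixed to the bench, 300 mm (its x) x 220 mm (its y) x 60 mm high, top face flat. Origin: centre of its underside, on the bench top.
- basin: White plastic tub, fixed to the bench, open at the top, with a flat rim 12 mm wide: 180 mm (its x) x 340 mm (its y) over the rim, which is 100 mm above the bench; inside 156 x 316 mm at the mouth. The two long rims run along its y, 90 mm either side of its centre, so a bar lies across them along the basin's x and sticks out 50 mm past each. Origin: centre of its underside, on the bench top.
- set_bar_c (a point): The first bar, equal to the loose one (280 x 30 x 3 mm), loose too, already lying across the basin's two long rims, nearly square to them, up to 90 mm to either side of the basin's middle. This point is its centre, half-way up; x along its length, y across its width, z up. The new bar goes on whichever side of it has room, towards the basin's middle: bars' centre lines 90 mm apart for the 60 mm gap.

How it is judged:
On the way, in this order (a step that is already met when the one before it is completed fails the run):
1. the bar has been slid, still lying flat on the slab, until one end sticks out at least 30 mm past an edge of the slab ((x of any of bar_end_a, bar_end_b in the frame of slab above 0.18 m or x of any of bar_end_a, bar_end_b in the frame of slab below -0.18 m or y of any of bar_end_a, bar_end_b in the frame of slab above 0.14 m or y of any of bar_end_a, bar_end_b in the frame of slab below -0.14 m) and height (world z) of bar_c between 0.059 and 0.064 m and angle between the z axis of bar_c and the z axis of slab, either way round below 0.03 rad and contact force between bar and slab above 0.3 N), for 0.2 s.
2. the bar is pinched within 90 mm of an end and lifted clear of the slab (contact force between the fingers and bar above 1 N and (distance between the grasp point and bar_end_a below 0.09 m or distance between the grasp point and bar_end_b below 0.09 m) and contact force between bar and slab below 0.05 N and height (world z) of bar_c above 0.08 m), for 0.2 s.
At the end, for the whole second after the job is handed in: The loose bar lies flat, still and let go on both long rims of the basin, parallel to the first bar within 10 degrees, the gap between the two bars 40 to 80 mm, its centre within 30 mm of the basin's lengthwise middle line and within 145 mm of its middle along the rims (z of bar_c in the frame of basin between 0.0975 and 0.1055 m and angle between the z axis of bar_c and the z axis of basin, either way round below 0.03 rad and angle between the x axis of bar_c and the x axis of set_bar_c, either way round below 0.17 rad and x of bar_c in the frame of basin between -0.03 and 0.03 m and y of bar_c in the frame of basin between -0.145 and 0.145 m and (y of bar_c in the frame of set_bar_c between 0.07 and 0.11 m or y of bar_c in the frame of set_bar_c between -0.11 and -0.07 m) and contact force between bar and basin above 0.3 N and linear speed of bar below 0.02 m/s and contact force between the fingers and bar below 0.1 N); the robot touches nothing.
It fails at once if the bar is dropped: it moves faster than 0.6 m/s with no finger on it (linear speed of bar above 0.6 m/s and contact force between the fingers and bar below 0.05 N).
It fails at once if the first bar is shifted by more than 15 mm (distance of set_bar_c from where it was at the start of the episode above 0.015 m).
It also fails if it takes over 50 s, if anything falls off the work surface, if the arm or the gripper's body presses on something with over 40 N, if the wrist force passes 120 N, or if a joint passes its speed limit or range.

### The arm

A 6-joint arm with a two-finger parallel gripper is mounted at the origin on the work surface. World frame = base frame: x ahead of the robot, y to its left, z up, the work surface at z = 0. Lengths are in m, angles in rad, forces in N, time in s.
With the tool pointing down it reaches from about 0.35 to 0.85 m from the base axis. Payload 8.1 kg.
Tool frame: the origin (TCP) lies at the very end of the fingers, on their centre line; the grasp point (between the pads) lies robot.grip_point_offset behind it (robot.grip_point_offset is the distance from the TCP to the grasp point, in m); z points along the fingers, y is the line along which they close (so a half turn about z gives the same grasp; the last joint's range is limited). The gripper opens to 93 mm and grips with 3 to 60 N. Pads are 15 mm wide; open, the fingers measure 128 mm over their backs; the gripper's body (75 mm by 188 mm) begins 65 mm behind the grasp point.
Start: joints at [1.084, 0.13, 1.488, -0, 1.523, -0.085], TCP at [0.235, 0.552, 0.219] pointing down, gripper open.
Joint ranges: [-2.96, 2.96], [-0.89, 2.26], [0.02, 2.5], [-1.34, 4.48], [0, 2.73], [-2.66, 2.66]. Speed limits (rad/s): [2.39, 2.39, 2.79, 3.14, 3.14, 3.14].

### API

Orientations are given as a rotation vector (axis times angle).
In Python, from plant import robot, eyes gives the robot as it stands. The module is installed in compiled form; this text tells all that it offers.
- The arm moves only by the tool apply_moves, never from a script. Its argument "steps" is one flat list of numbers, 7 for each row, row after row: the shift along the tool's x, y, z in units of 30 mm (1.0 is 30 mm), then the turn, a rotation vector about the tool's x, y, z in units of 6 degrees (1.0 is 6 degrees), then the opening in per cent of the stroke, from 0 (shut) to 100 (fully open). In form: [dx, dy, dz, ax, ay, az, fingers, dx, dy, dz, ax, ay, az, fingers, ...]. A call has 1 to 12 rows; each row shifts and turns the commanded pose from where the row before left it, along the tool's axes as they then stand; what a row does not reach is not made up. A row lasts 1/12 s, in which the tool goes at most 41.7 mm and 7.16 degrees, less where a joint would pass 70% of its speed; a pose out of reach is approached as far as the arm can. A call is refused whole if a number of a shift passes 1 or a number of a turn 1, either way. A call with a gripper value outside its range is refused whole. The fingers move at their own pace and stop on an object; "grip_force" is the grip in N (left out, the last holds). Time passes only in rows, so rows that do not move let the fingers close. It gives the time, the measured TCP pose, the force, the opening and the grip force at its end, in the units of the state.
- robot.read_state(): the state, without advancing time (a new reading comes with each control period).
- eyes.read_camera(name): name is "scene" or "top"; returns the picture (384x512x3 uint8, red, green, blue); there is no depth.
- eyes.calibration(name): a dict with "K" (3x3 intrinsics, pixels), "R" (3x3) and "t" (3): a world point X has camera coordinates R X + t. Camera axes: x right, y down, z forward; pixel columns grow to the right and rows downward; lengths in m; the calibration is good to about 2 mm. A picture is of the moment at which its call begins. calibration takes no time and is no camera call.
- robot.close_job(): hands the job in; it is judged then, once.
Trained networks look in the newest picture that a camera, given by its name, has taken for a name from the list of things; names that differ only in an ending like _2 or _b are one class to them, and where a whole thing is asked for, a point or a joint stands for the part that bears it (a point fixed in the world has none). Each returns a list of dicts, best first, with "conf" (0 to 1); they miss things now and then, are a little off and sometimes report something else, mostly with a low value. They report only what shows in the picture. A call takes as long as a camera call.
- eyes.search_frame(camera, thing): "rect" ([left, top, width, height] in pixels, round what is visible of it).
- eyes.place_of(camera, thing): "xy" ([column, row] in pixels: a listed point, or the origin of a listed thing).
The state is a dict: "t": time; "q": joint angles; "dq": joint speeds; "joint_torque": joint torques, N m; "tool_pos": TCP position; "orientation": TCP orientation; "force": force on the tool from outside, world axes, zero at the start; "wrist_torque": the same for the moment, N m; "opening": finger opening in m; "gripper_force": force on a finger pad.
Only numpy, scipy, OpenCV 4.12 (cv2) and the standard library are available. Lean on these libraries where they do the work, as an engineer would, in place of code of your own. Each camera call takes 0.05 s, during which the arm holds its last target. There are 200 camera calls.

## Working session

There is one attempt and no reset: what is moved stays moved. The work goes in short steps, Python scripts to look and compute and a tool call to move; the robot and the scene stay as the last step left them, time stands still between calls to the robot, and variables do not carry over. Pictures are saved under pics/ and viewed, at most 10 in all, crops included, and the job is handed in when it is done.

Besides the shell and the picture viewer there is one more tool, called after "Request:" as name(argument=value, ...) on one line, values as JSON. apply_moves: Moves the arm, as the interface text tells. Its arguments: {"type":"object","properties":{"steps":{"type":"array"},"grip_force":{"type":"number"}},"required":["steps"]}

```bash
mkdir -p pics; cat > h.py <<'E'
import numpy as np, cv2
from plant import robot, eyes
def ray(cam,uv,z):
    c=eyes.calibration(cam);K,R,t=map(np.array,(c["K"],c["R"],c["t"]))
    d=R.T@np.linalg.inv(K)@np.array([uv[0],uv[1],1.]);o=-R.T@t
    return o+d*(z-o[2])/d[2]
def proj(cam,X):
    c=eyes.calibration(cam);p=np.array(c["K"])@(np.array(c["R"])@np.array(X)+np.array(c["t"]));return p[:2]/p[2]
E
python3 - <<'E'
from h import *
a=eyes.read_camera("top");b=eyes.read_camera("scene")
cv2.imwrite("pics/top.png",cv2.resize(a[:,:,::-1],None,fx=1.5,fy=1.5));cv2.imwrite("pics/scene.png",b[:,:,::-1])
for n,z in (("bar_c",.0615),("bar_end_a",.0615),("bar_end_b",.0615),("slab",0),("basin",0),("set_bar_c",.1015)):
  for c in ("top","scene"):
    for r in eyes.place_of(c,n)[:3]: print(n,c,np.round(r["conf"],2),np.round(r["xy"],1),np.round(ray(c,r["xy"],z),3))
s=robot.read_state();print(s, robot.grip_point_offset)
c=eyes.calibration("top");print(c)
E
```

```text
bar_c top 0.61 [335.1 179.5] [ 0.631 -0.19   0.062]
bar_c scene 0.62 [222.5 183.7] [ 0.638 -0.17   0.062]
bar_c scene 0.44 [174.9 189.5] [ 0.758 -0.231  0.062]
bar_end_a top 0.77 [316.9 234.2] [ 0.498 -0.144  0.062]
bar_end_a top 0.68 [344.2 126.9] [ 0.761 -0.213  0.062]
bar_end_a scene 0.78 [265.  170.4] [ 0.501 -0.147  0.062]
bar_end_a scene 0.68 [172.7 190.6] [ 0.766 -0.23   0.062]
bar_end_b top 0.77 [316.9 234.2] [ 0.498 -0.144  0.062]
bar_end_b top 0.68 [344.2 126.9] [ 0.761 -0.213  0.062]
bar_end_b scene 0.78 [265.  170.4] [ 0.501 -0.147  0.062]
bar_end_b scene 0.68 [172.7 190.6] [ 0.766 -0.23   0.062]
slab top 0.65 [334.6 179.5] [ 0.636 -0.199  0.   ]
slab scene 0.73 [220.8 198.2] [ 0.637 -0.187 -0.   ]
basin top 0.66 [173.8 191. ] [0.606 0.213 0.   ]
basin scene 0.67 [324.  264.5] [0.599 0.205 0.   ]
set_bar_c top 0.98 [159.7 187.4] [0.608 0.229 0.101]
set_bar_c scene 0.73 [333.  241.8] [0.61  0.236 0.102]
{'t': 0.7, 'q': array([ 1.08358097e+00,  1.30327444e-01,  1.48817860e+00,  2.33068372e-05,
        1.52306579e+00, -8.53975786e-02]), 'dq': array([-0.00041014,  0.00025619,
[... 174 characters left out ...]
2, -9.11942197e-05]), 'tool_pos': array([0.23462396, 0.55222143, 0.21869036]), 'orientation': array([-6.26934716e-01, -3.07838495e+00, -4.16920604e-05]), 'force': array([-0.85315779,  0.196904  , -0.37228668]), 'wrist_torque': array([-0.00487895,  0.04480003, -0.01975164]), 'gripper_force': 0.0, 'opening': 0.09300462358489996} 0.0188
{'K': array([[473.23749239,   0.        , 260.75751906],
       [  0.        , 473.23749239, 184.57600615],
       [  0.        ,   0.        ,   1.        ]]), 'R': array([[ 0.00169286, -0.9999034 ,  0.01379585],
       [-0.99746354, -0.00267011, -0.07112909],
       [ 0.07115906, -0.01364045, -0.99737171]]), 't': array([-0.01008542,  0.62110471,  1.16877736])}
```

View pics/top.png

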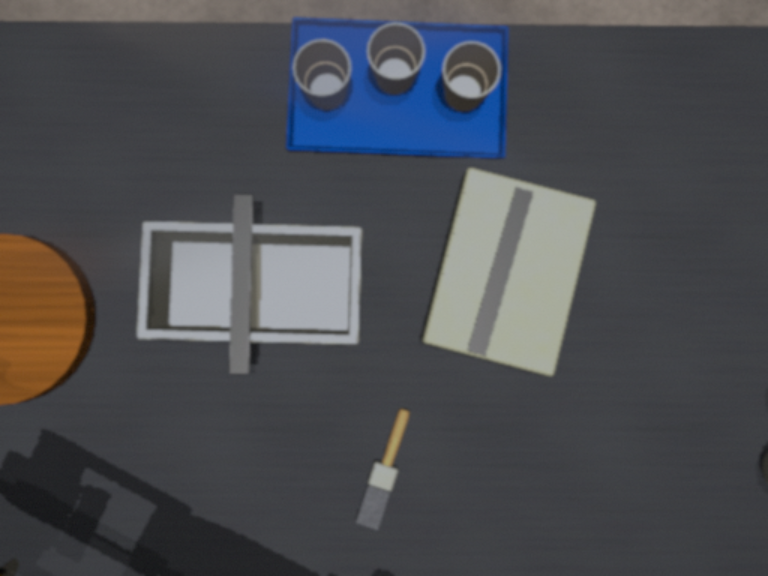

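View pics/scene.png

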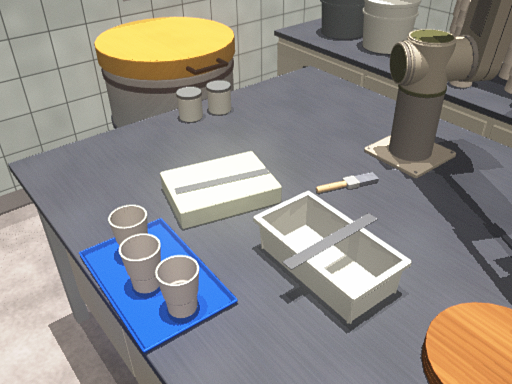

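The top view shows the slab at right with the loose bar from about (523,190) to (480,353), in 1.5x pixels. The basin is at left, (138–360, 222–343), and the set bar crosses it at column 241. So the new bar goes on the -y side of the set bar. Next I'll measure more finely from contours.

```bash
cat >> h.py <<'E'
def fit(cam,img,lo,hi,roi,z):
    x0,y0,x1,y1=roi; m=np.zeros(img.shape[:2],np.uint8)
    g=cv2.cvtColor(img,cv2.COLOR_RGB2GRAY); m[y0:y1,x0:x1]=cv2.inRange(g,lo,hi)[y0:y1,x0:x1]
    cs=cv2.findContours(m,cv2.RETR_EXTERNAL,cv2.CHAIN_APPROX_NONE)[0];c=max(cs,key=cv2.contourArea)
    w=np.array([ray(cam,p[0],z)[:2] for p in c])*1000
    (cx,cy),(a,b),_=r=cv2.minAreaRect(w.astype(np.float32)); bx=cv2.boxPoints(r)
    e=bx[1]-bx[0],bx[2]-bx[1]; l=max(e,key=np.linalg.norm); l=l*np.sign(l[0])
    return np.round([cx,cy,max(a,b),min(a,b),np.degrees(np.arctan2(l[1],l[0]))],1)
E
python3 - <<'E'
from h import *
im=eyes.read_camera("top");g=cv2.cvtColor(im,cv2.COLOR_RGB2GRAY)
print("slabrow",g[180,280:400:2]);print("basinrow",g[190,88:245:2]);print("setbar col out",g[138,145:180],g[240,145:180])
print("slab",fit("top",im,100,255,(275,105,405,255),.06))
h=im.copy()
# loose bar: dark inside slab
gs=cv2.cvtColor(im,cv2.COLOR_RGB2GRAY)
print("bar",fit("top",im,75,150,(300,115,370,242),.063))
print("basin",fit("top",im,75,255,(85,140,250,235),.1))
print("set",fit("top",im,70,140,(148,122,172,256),.103))
for n in ("bar_c","set_bar_c","basin","slab"):
  print(n,[ (round(r["conf"],2),np.round(r["rect"],1)) for r in eyes.search_frame("top",n)[:2]])
E
```

```text
slabrow [ 69  69  68  67  67  63  47 122 167 170 169 170 168 170 170 169 170 170
 169 169 169 170 171 152 114 112 113 111 109 114 150 171 169 170 169 170
 171 170 169 170 168 168 170 168 169 169 169 168 169 168 168 167 162 107
  67  66  67  68  67  67]
basinrow [ 69  70 102 162 167 130  64  61  68  68  68  66  76 146 168 169 168 168
 169 169 170 170 169 170 170 169 170 170 170 170 169 170 171 142 111 111
 110 111 111 116  94  99 119 155 170 172 171 171 169 170 171 170 172 172
 171 171 171 171 173 171 171 170 171 172 172 173 171 171 171 172 171 171
 149 150 172 159 101  65  65]
setbar col out [ 72  71  71  71  70  71  70  71  71  75  86  98 104 102 104 104 105 103
 105 106 106 107 103  81  53  46  44  46  45  52  62  69  69  70  70] [ 68  68  67  68  69  69  67  76  97 108 113 114 113 114 114 114 115 116
 117 114 100  70  40  31  31  37  44  58  66  69  70  68  68  70  68]
slab [ 629.9 -201.7  299.2  219.4  -14.7]
bar [ 627.8 -181.9  288.1   87.2  -15.1]
basin [610.1 218.3 363.3 220.9 -89.9]
set [605.6 228.9 281.4  53.9   1.1]
bar_c [(0.6, array([315.8, 125.2,  39.6, 112.8]))]
set_bar_c [(0.83, array([153.9, 128.4,  11.9, 120.7])), (0.74, array([ 90.9, 148.4, 152.3,  79.8]))]
basin [(0.77, array([ 90.5, 146. , 155.4,  83.1]))]
slab []
```

```bash
cat >> h.py <<'E'
def scan(cam,img,rows,c0,c1,lo,hi,z):
    g=cv2.cvtColor(img,cv2.COLOR_RGB2GRAY);P=[]
    for r in rows:
        k=np.where((g[r,c0:c1]>=lo)&(g[r,c0:c1]<=hi))[0]+c0
        P.append(ray(cam,(k.mean(),r),z)[:2]*1000)
    P=np.array(P);vx,vy,x,y=cv2.fitLine(P.astype(np.float32),cv2.DIST_HUBER,0,.01,.01).ravel()
    return np.round([x,y,np.degrees(np.arctan(vy/vx))],1), np.round(P[[0,-1]])
E
python3 - <<'E'
from h import *
im=eyes.read_camera("top");g=cv2.cvtColor(im,cv2.COLOR_RGB2GRAY)
print("bar",scan("top",im,range(135,228,6),310,352,95,135,.063))
print("set out",scan("top",im,list(range(134,146,2))+list(range(232,246,2)),150,170,90,125,.103))
# bar ends along its axis
for z,pts,nm in ((.063,[(349,125),(320,235)],"bar"),(.103,[(162,130),(160,249)],"set")):
    a,b=map(np.array,pts);L=np.linalg.norm(b-a);u=(b-a)/L
    for p in pts:
        print(nm,p,[(int(s),int(g[int(round(p[1]+u[1]*s)),int(round(p[0]+u[0]*s))])) for s in range(-8,9)])
# basin rim edges
for r in (165,205): print("row",r,g[r,84:105],g[r,228:248])
for c in (110,200,225): print("col",c,g[142:160,c],g[216:236,c])
E
```

```text
bar (array([ 619.8, -181.4,  -17.2], dtype=float32), array([[ 741., -216.],
       [ 521., -150.]]))
set out (array([ 5.842e+02,  2.277e+02, -3.000e-01], dtype=float32), array([[734., 227.],
       [477., 228.]]))
bar (349, 125) [(-8, 67), (-7, 69), (-6, 68), (-5, 86), (-4, 125), (-3, 153), (-2, 165), (-1, 168), (0, 158), (1, 137), (2, 110), (3, 104), (4, 103), (5, 104), (6, 105), (7, 104), (8, 103)]
bar (320, 235) [(-8, 117), (-7, 116), (-6, 118), (-5, 117), (-4, 117), (-3, 117), (-2, 118), (-1, 117), (0, 123), (1, 133), (2, 132), (3, 101), (4, 71), (5, 65), (6, 68), (7, 68), (8, 68)]
set (162, 130) [(-8, 67), (-7, 68), (-6, 67), (-5, 69), (-4, 69), (-3, 67), (-2, 66), (-1, 74), (0, 92), (1, 101), (2, 104), (3, 105), (4, 105), (5, 103), (6, 106), (7, 104), (8, 104)]
set (160, 249) [(-8, 115), (-7, 116), (-6, 116), (-5, 116), (-4, 116), (-3, 116), (-2, 114), (-1, 106), (0, 80), (1, 65), (2, 66), (3, 68), (4, 69), (5, 68), (6, 67), (7, 67), (8, 65)]
row 165 [ 72  73  73  73  74  72  74  74  78  96 130 150 155 157 151 135 103  78
  70  71  75] [157 157 156 155 150 133 132 153 167 170 169 153 119  83  70  68  68  70
  68  69]
row 205 [ 66  67  65  66  67  65  69  86 126 155 166 169 165 143 103  66  54  56
  57  60  62] [171 172 171 160 138 140 159 168 172 170 158 120  81  66  66  67  65  68
  66  66]
col 110 [ 69  69  69  69  72 100 142 160 161 161 155 133 100  79  77  77  77  77] [ 59  56  57  89 131 161 169 169 159 125  82  61  63  66  68  65  65  64
  65  66]
col 200 [ 69  69  72  71  72  71  74  89 124 154 165 168 166 153 117  84  76  75] [172 170 156 113  72  78 121 157 170 172 170 157 116  77  66  66  66  67
  66  69]
col 225 [ 70  67  70  70  68  68  68  74 106 147 167 169 168 163 142 100  72  70] [172 171 171 154 108  68  88 135 161 172 170 171 154 105  68  63  66  64
  65  66]
```

```bash
python3 - <<'E'
from h import *
f=lambda u,v,z:np.round(ray("top",(u,v),z)[:2]*1000)
print("bar ends",f(348.3,126.4,.063),f(319.5,235.8,.063),"set ends",f(162,129.7,.103),f(160,249,.103))
print("basin L",f(93.3,165,.1),f(91.8,205,.1),"R",f(240.3,165,.1),f(239,205,.1),"far",f(110,147.2,.1),f(225,150.2,.1),"near",f(110,225.4,.1),f(225,229,.1))
E
```

```text
bar ends [ 762. -223.] [ 495. -150.] set ends [744. 225.] [465. 226.]
basin L [661. 386.] [567. 386.] R [662.  41.] [567.  43.] far [703. 348.] [697.  77.] near [519. 343.] [511.  76.]
```

```bash
cat >> h.py <<'E'
from scipy.spatial.transform import Rotation as Ro
def go(x,y,z,yaw):
    "needed move: shift (tool axes now), tool-z turn; yaw = world heading (deg) of tool x, mod 180"
    s=robot.read_state();R=Ro.from_rotvec(s["orientation"]).as_matrix();p=s["tool_pos"]
    h=np.degrees(np.arctan2(R[1,0],R[0,0]));d=(yaw-h+90)%180-90
    u=R.T@(np.array([x,y,z])-p)/.03
    print("t",round(s["t"],2),"p",np.round(p*1e3,1),"x-heading",round(h,1),"tilt",np.round(R[:2,2],4),"q",np.round(s["q"],2),"F",np.round(s["force"],1),"open",round(s["opening"],4))
    print("shift units",np.round(u,3),"turn units about tool z",round(-d/6,3))
E
python3 -c "
from h import *
go(.645,-.190,.12,-15.8)"
```

```text
t 1.0 p [234.6 552.2 218.6] x-heading 157.0 tilt [0. 0.] q [ 1.08  0.13  1.49 -0.    1.52 -0.09] F [-0.1 -0.  -0.4] open 0.093
shift units [-22.265 -17.422   3.288] turn units about tool z -1.203
```

Request:
apply_moves(steps=[-0.85, -0.67, 0, 0, 0, 0, 0, -0.85, -0.67, 0, 0, 0, 0, 0, -0.85, -0.67, 0, 0, 0, 0, 0, -0.85, -0.67, 0, 0, 0, 0, 0, -0.85, -0.67, 0, 0, 0, 0, 0, -0.85, -0.67, 0, 0, 0, 0, 0, -0.85, -0.67, 0, 0, 0, 0, 0, -0.85, -0.67, 0, 0, 0, 0, 0, -0.85, -0.67, 0, 0, 0, 0, 0, -0.85, -0.67, 0, 0, 0, 0, 0, -0.85, -0.67, 0, 0, 0, 0, 0, -0.85, -0.67, 0, 0, 0, 0, 0])

```text
t: 2.0
tool_pos: [0.4225, 0.2091, 0.2189]
orientation: [0.627, 3.078, 0.001]
force: [0.2, 0.2, -0.1]
opening: 0.0174
gripper_force: 0.0
```

Request:
apply_moves(steps=[-0.85, -0.67, 0, 0, 0, 0, 0, -0.85, -0.67, 0, 0, 0, 0, 0, -0.85, -0.67, 0, 0, 0, 0, 0, -0.85, -0.67, 0, 0, 0, 0, 0, -0.85, -0.67, 0, 0, 0, 0, 0, -0.85, -0.67, 0, 0, 0, 0, 0, -0.85, -0.67, 0, 0, 0, 0, 0, -0.85, -0.67, 0, 0, 0, 0, 0, -0.85, -0.67, 0, 0, 0, 0, 0, -0.85, -0.67, 0, 0, 0, 0, 0, -0.85, -0.67, 0, 0, 0, 0, 0, -0.85, -0.67, 0, 0, 0, 0, 0])

```text
t: 3.0
tool_pos: [0.6098, -0.1327, 0.2186]
orientation: [0.627, 3.078, 0.0]
force: [0.4, 0.3, -0.1]
opening: 0.0004
gripper_force: 0.0
```

Request:
apply_moves(steps=[-0.85, -0.67, 0.5, 0, 0, 0, 0, -0.85, -0.67, 0.8, 0, 0, 0, 0, 0, 0, 0.8, 0, 0, -0.6, 0, 0, 0, 0.8, 0, 0, -0.6, 0, 0, 0, 0, 0, 0, 0, 0, 0, 0, 0, 0, 0, 0, 0])

```text
t: 3.5
tool_pos: [0.6391, -0.1876, 0.1298]
orientation: [-0.435, -3.107, -0.002]
force: [0.5, -0.2, -0.3]
opening: 0.0004
gripper_force: 0.0
```

```bash
python3 -c "
from h import *
go(.645,-.190,.068,-15.8)"
```

```text
t 3.5 p [ 639.1 -187.6  129.8] x-heading 164.1 tilt [-0.0039  0.0015] q [-0.36  0.36  1.38  0.    1.4  -1.66] F [ 0.5 -0.2 -0.3] open 0.0004
shift units [-0.222 -0.025  2.06 ] turn units about tool z -0.023
```

Request:
apply_moves(steps=[-0.2, 0, 0.9, 0, 0, 0, 0, 0, 0, 0.8, 0, 0, 0, 0, 0, 0, 0.4, 0, 0, 0, 0, 0, 0, 0.1, 0, 0, 0, 0, 0, 0, 0, 0, 0, 0, 0])

```text
t: 3.92
tool_pos: [0.6462, -0.1893, 0.0662]
orientation: [-0.433, -3.111, -0.0]
force: [-0.3, -0.5, 0.1]
opening: 0.0005
gripper_force: 0.0
```

Request:
apply_moves(steps=[0, 0, 0.05, 0, 0, 0, 0, 0, 0, 0, 0, 0, 0, 0])

```text
t: 4.08
tool_pos: [0.6475, -0.19, 0.0664]
orientation: [0.432, 3.109, -0.001]
force: [-0.2, -0.4, -0.0]
opening: 0.0003
gripper_force: 0.0
```

Request:
apply_moves(steps=[0, 0, 0.05, 0, 0, 0, 0, 0, 0, 0, 0, 0, 0, 0, 0, 0, 0, 0, 0, 0, 0])

```text
t: 4.33
tool_pos: [0.6466, -0.1898, 0.0634]
orientation: [0.432, 3.111, -0.0]
force: [-1.1, 0.9, 3.1]
opening: 0.0003
gripper_force: 1.3
```

Request:
apply_moves(steps=[0, 0, 0.04, 0, 0, 0, 0, 0, 0, 0, 0, 0, 0, 0, 0, 0, 0, 0, 0, 0, 0])

```text
t: 4.58
tool_pos: [0.6471, -0.19, 0.0633]
orientation: [0.432, 3.11, -0.001]
force: [-1.5, 1.4, 6.3]
opening: 0.0004
gripper_force: 4.0
```

Request:
apply_moves(steps=[0, 0, 0.06, 0, 0, 0, 0, 0.1, 0, 0, 0, 0, 0, 0, 0.15, 0, 0, 0, 0, 0, 0, 0.2, 0, 0, 0, 0, 0, 0, 0.2, 0, 0, 0, 0, 0, 0, 0.2, 0, 0, 0, 0, 0, 0, 0.1, 0, 0, 0, 0, 0, 0, 0, 0, 0, 0, 0, 0, 0])

```text
t: 5.25
tool_pos: [0.6212, -0.1829, 0.0633]
orientation: [0.432, 3.105, -0.002]
force: [0.6, -0.7, 12.3]
opening: 0.0006
gripper_force: 6.3
```

```bash
python3 - <<'E'
from h import *
go(.54,-.157,.0634,-15.8)
a=eyes.read_camera("top");b=eyes.read_camera("scene")
cv2.imwrite("pics/p2.png",np.hstack([cv2.resize(a[90:290,250:420,::-1],None,fx=2.2,fy=2.2),cv2.resize(b[110:310,130:300,::-1],None,fx=2.2,fy=2.2)]))
for n in ("bar_end_a","bar_c"):
  for c in ("top","scene"):
    for r in eyes.place_of(c,n)[:3]: print(n,c,np.round(r["conf"],2),np.round(r["xy"],1),np.round(ray(c,r["xy"],.0615),3))
E
```

```text
t 5.25 p [ 621.2 -182.9   63.3] x-heading 164.2 tilt [ 0.0062 -0.0024] q [-0.37  0.37  1.5  -0.    1.27 -1.66] F [ 0.6 -0.7 12.3] open 0.0006
shift units [ 2.84   0.091 -0.022] turn units about tool z -0.004
bar_end_a scene 0.84 [183.1 189.9] [ 0.742 -0.215  0.062]
bar_end_a scene 0.82 [275.4 167.2] [ 0.466 -0.141  0.062]
bar_c scene 0.78 [233.3 177.4] [ 0.596 -0.176  0.062]
bar_c scene 0.68 [325.3 266.2] [0.649 0.254 0.062]
```

View pics/p2.png

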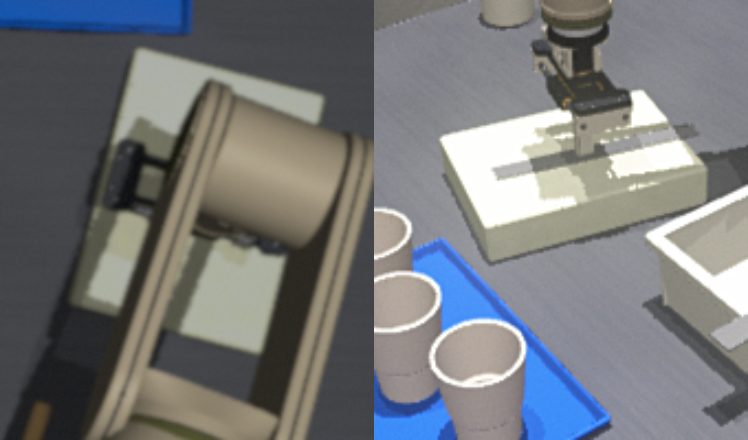

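The bar follows the fingers: its near end now shows past the slab edge in the scene crop at about (690,130), and it is lying flat. I'll keep sliding it.

Request:
apply_moves(steps=[0.15, 0, 0, 0, 0, 0, 0, 0.25, 0, 0, 0, 0, 0, 0, 0.3, 0, 0, 0, 0, 0, 0, 0.3, 0, 0, 0, 0, 0, 0, 0.3, 0, 0, 0, 0, 0, 0, 0.3, 0, 0, 0, 0, 0, 0, 0.3, 0, 0, 0, 0, 0, 0, 0.3, 0, 0, 0, 0, 0, 0, 0.25, 0, 0, 0, 0, 0, 0, 0.2, 0, 0, 0, 0, 0, 0, 0.1, 0, 0, 0, 0, 0, 0, 0, 0, 0, 0, 0, 0, 0])

```text
t: 6.55
tool_pos: [0.5421, -0.1605, 0.0633]
orientation: [0.432, 3.105, -0.003]
force: [-0.6, 0.3, 15.3]
opening: 0.0005
gripper_force: 7.2
```

```bash
python3 - <<'E'
from h import *
go(.54,-.157,.0634,-15.8)
b=eyes.read_camera("scene")
for n in ("bar_end_a","bar_c"):
  for c in ("scene",):
    for r in eyes.place_of(c,n)[:3]: print(n,c,np.round(r["conf"],2),np.round(r["xy"],1),np.round(ray(c,r["xy"],.0615),3))
E
```

```text
t 6.55 p [ 542.1 -160.5   63.3] x-heading 164.2 tilt [ 0.0066 -0.0026] q [-0.38  0.16  1.75  0.    1.23 -1.67] F [-0.6  0.3 15.3] open 0.0005
shift units [ 0.098  0.094 -0.006] turn units about tool z -0.005
bar_end_a scene 0.8 [210.9 180.3] [ 0.654 -0.205  0.062]
bar_end_a scene 0.72 [300.  161.2] [ 0.386 -0.12   0.062]
bar_c scene 0.75 [257.8 171.2] [ 0.52  -0.157  0.062]
bar_c scene 0.27 [331.8 239.7] [0.571 0.198 0.062]
```

Request:
apply_moves(steps=[0.1, 0, 0, 0, 0, 0, 0, 0.15, 0, 0, 0, 0, 0, 0, 0.1, 0, 0, 0, 0, 0, 0, 0, 0, 0, 0, 0, 0, 0, 0, 0, 0, 0, 0, 0, 0, 0, 0, -0.1, 0, 0, 0, 0, 0, 0, -0.3, 0, 0, 0, 0, 0, 0, -0.8, 0, 0, 0, 0, 0, 0, -0.9, 0, 0, 0, 100, 1, 0, -0.9, 0, 0, 0, 100, 1, 0, 0, 0, 0, 0, 100, 1, 0, 0, 0, 0, 0, 100])

```text
t: 7.7
tool_pos: [0.443, -0.1322, 0.1519]
orientation: [0.432, 3.109, -0.001]
force: [0.0, -0.1, 0.2]
opening: 0.0222
gripper_force: 0.0
```

Request:
apply_moves(steps=[1, 0, 0, 0, 0, 0, 100, 1, 0, 0, 0, 0, 0, 100, 1, 0, 0, 0, 0, 0, 100, 0, 0, 0, 0, 0, 0, 100, 0, 0, 0, 0, 0, 0, 100])

```text
t: 8.12
tool_pos: [0.3555, -0.1073, 0.1501]
orientation: [0.433, 3.11, -0.001]
force: [-0.2, 0.2, 0.2]
opening: 0.0559
gripper_force: 0.0
```

```bash
python3 - <<'E'
from h import *
a=eyes.read_camera("top");b=eyes.read_camera("scene")
cv2.imwrite("pics/p3.png",np.hstack([cv2.resize(a[90:330,250:420,::-1],None,fx=2.2,fy=2.2),cv2.resize(b[60:300,160:330,::-1],None,fx=2.2,fy=2.2)]))
for n in ("bar_end_a","bar_c"):
  for c in ("scene","top"):
    for r in eyes.place_of(c,n)[:3]: print(n,c,np.round(r["conf"],2),np.round(r["xy"],1),np.round(ray(c,r["xy"],.0615),3))
go(.461,-.140,.12,-15.8)
E
```

```text
bar_end_a scene 0.94 [213.5 181.1] [ 0.651 -0.197  0.062]
bar_end_a top 0.95 [336.  171.4] [ 0.651 -0.192  0.062]
bar_end_a top 0.89 [302.1 282. ] [ 0.384 -0.108  0.062]
bar_c scene 0.78 [261.9 172.9] [ 0.517 -0.142  0.062]
bar_c scene 0.54 [324.6 265.9] [0.649 0.252 0.062]
bar_c top 0.6 [323.8 228.7] [ 0.512 -0.161  0.062]
t 8.42 p [ 356.7 -107.7  149.7] x-heading 164.2 tilt [-0.0006  0.0003] q [-0.43 -0.5   2.16 -0.    1.47 -1.73] F [ 0.3 -0.6  0.2] open 0.0799
shift units [-3.641 -0.089  0.986] turn units about tool z -0.003
```

View pics/p3.png

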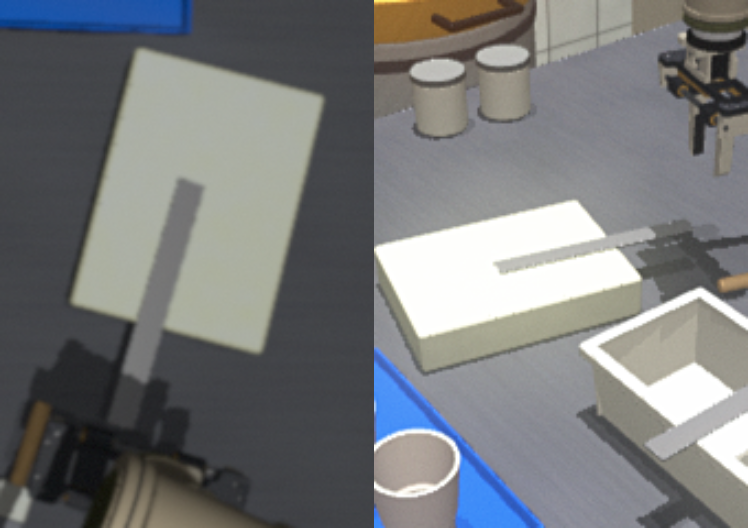

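The bar is flat on the slab with its near end about 100 mm out. Its far end is at crop (190,181) and it crosses the slab edge at crop (150,325). Next I'll refine its line.

```bash
python3 - <<'E'
from h import *
im=eyes.read_camera("top");g=cv2.cvtColor(im,cv2.COLOR_RGB2GRAY)
for r in (190,215,235,250,262):
    print(r,g[r,296:346])
print("col dn", g[160:180,336])
print(scan("top",im,range(178,232,3),310,350,85,140,.063))
E
```

```text
190 [173 173 173 172 173 174 173 173 172 173 173 173 172 173 173 172 172 172
 172 173 173 174 173 174 173 174 173 174 163 139 122 115 117 115 116 115
 116 114 114 115 115 118 136 159 170 174 172 173 172 173]
215 [173 172 171 173 171 172 173 172 172 172 172 173 173 173 173 174 173 173
 173 171 168 150 129 120 119 117 117 117 118 118 117 117 116 118 127 148
 166 172 173 173 172 173 172 172 171 171 173 172 172 172]
235 [ 68  69  68  68  68  66  66  67  68  76  87  96 102 113 127 133 128 122
 121 121 120 119 119 118 118 118 118 118 131 151 166 171 172 173 172 172
 172 173 172 171 174 172 172 172 172 172 172 172 172 172]
250 [ 61  63  65  69  69  68  64  52  39  32  43  73 105 119 122 120 120 120
 120 120 119 119 118 113  99  81  71  70  69  70  70  69  71  71  71  70
  72  71  71  69  70  68  69  70  70  70  69  69  70  70]
262 [ 40  39  38  37  36  29  33  39  54  59  64  62  62  61  63  64  66  70
  83 101 102  81  57  49  45  42  40  42  49  54  59  65  69  69  68  67
  69  69  68  68  68  68  67  70  66  68  68  68  67  68]
col dn [172 172 172 171 173 171 173 172 173 172 171 163 141 120 114 114 113 114
 114 114]
(array([ 574.1, -170.5,  -16.6], dtype=float32), array([[ 635., -189.],
       [ 511., -152.]]))
```

```bash
python3 - <<'E'
from h import *
P=[ray("top",p,.063)[:2]*1000 for p in ((331.6,190),(324.2,215),(313.9,250),(336.6,172.2))]
print(np.round(P,1)); d=P[0]-P[2];h=np.degrees(np.arctan2(d[1],d[0]));print("heading",h)
e=np.array(P[3]);u=d/np.linalg.norm(d)
for k in (140,198,280): print(k,np.round(e-u*k,1))
g=e-u*198
go(g[0]/1000,g[1]/1000,.05,h)
E
```

```text
[[ 605.4 -180.6]
 [ 544.7 -162.1]
 [ 460.5 -136.5]
 [ 649.  -193.2]]
heading -16.902785327515996
140 [ 515.  -152.5]
198 [ 459.5 -135.6]
280 [ 381.1 -111.8]
t 8.47 p [ 356.5 -107.6  149.5] x-heading 164.2 tilt [-0.0009  0.0004] q [-0.43 -0.5   2.16 -0.    1.47 -1.73] F [ 0.7 -0.5 -0.5] open 0.0838
shift units [-3.562  0.036  3.314] turn units about tool z 0.181
```

Request:
apply_moves(steps=[-0.9, 0, 0, 0, 0, 0.18, 100, -0.9, 0, 0, 0, 0, 0, 100, -0.9, 0, 0, 0, 0, 0, 100, -0.86, 0, 0.5, 0, 0, 0, 100, 0, 0, 0, 0, 0, 0, 100, 0, 0, 0, 0, 0, 0, 100])

```text
t: 8.97
tool_pos: [0.458, -0.1377, 0.1323]
orientation: [-0.46, -3.102, -0.002]
force: [-0.7, 0.3, 0.4]
opening: 0.0929
gripper_force: 0.0
```

```bash
python3 - <<'E'
from h import *
go(.4595,-.1356,.044,-16.9)
E
```

```text
t 8.97 p [ 458.  -137.7  132.3] x-heading 163.1 tilt [-0.005   0.0021] q [-0.4  -0.14  1.92 -0.    1.37 -1.68] F [-0.7  0.3  0.4] open 0.0929
shift units [-0.044  0.08   2.942] turn units about tool z 0.003
```

Request:
apply_moves(steps=[-0.04, 0.08, 0.8, 0, 0, 0, 100, 0, 0, 0.8, 0, 0, 0, 100, 0, 0, 0.8, 0, 0, 0, 100, 0, 0, 0.52, 0, 0, 0, 100, 0, 0, 0, 0, 0, 0, 60, 0, 0, 0, 0, 0, 0, 40, 0, 0, 0, 0, 0, 0, 0, 0, 0, 0, 0, 0, 0, 0, 0, 0, 0, 0, 0, 0, 0, 0, 0, 0, 0, 0, 0, 0, 0, 0, 0, 0, 0, 0, 0, 0, 0, 0, 0, 0, 0, 0], grip_force=10)

```text
t: 9.97
tool_pos: [0.4605, -0.1362, 0.0474]
orientation: [0.462, 3.107, -0.0]
force: [-1.3, 1.1, -1.4]
opening: 0.0437
gripper_force: 0.0
```

Request:
apply_moves(steps=[0, 0, 0, 0, 0, 0, 0, 0, 0, 0, 0, 0, 0, 0, 0, 0, 0, 0, 0, 0, 0], grip_force=60)

```text
t: 10.22
tool_pos: [0.4603, -0.1361, 0.047]
orientation: [-0.462, -3.107, 0.0]
force: [-0.5, -0.2, 0.8]
opening: 0.0278
gripper_force: 60.0
```

Request:
apply_moves(steps=[0, 0, -0.1, 0, 0, 0, 0, 0, 0, -0.2, 0, 0, 0, 0, 0, 0, -0.3, 0, 0, 0, 0, 0, 0, -0.4, 0, 0, 0, 0, 0, 0, -0.5, 0, 0, 0, 0, 0, 0, -0.5, 0, 0, 0, 0, 0, 0, -0.4, 0, 0, 0, 0, 0, 0, 0, 0, 0, 0, 0, 0, 0, 0, 0, 0, 0, 0])

```text
t: 10.97
tool_pos: [0.4612, -0.1364, 0.1203]
orientation: [0.461, 3.105, -0.001]
force: [-1.8, 0.6, -2.3]
opening: 0.0281
gripper_force: 60.0
```

```bash
python3 - <<'E'
from h import *
go(.55,.13,.22,0)
a=eyes.read_camera("top");b=eyes.read_camera("scene")
cv2.imwrite("pics/p4.png",np.hstack([cv2.resize(a[90:330,250:420,::-1],None,fx=2.2,fy=2.2),cv2.resize(b[60:300,160:330,::-1],None,fx=2.2,fy=2.2)]))
E
```

```text
t 10.97 p [ 461.2 -136.4  120.3] x-heading 163.1 tilt [ 0.0024 -0.001 ] q [-0.39 -0.13  1.93 -0.    1.34 -1.67] F [-1.8  0.6 -2.3] open 0.0281
shift units [-0.261  9.357 -3.325] turn units about tool z -2.816
```

View pics/p4.png

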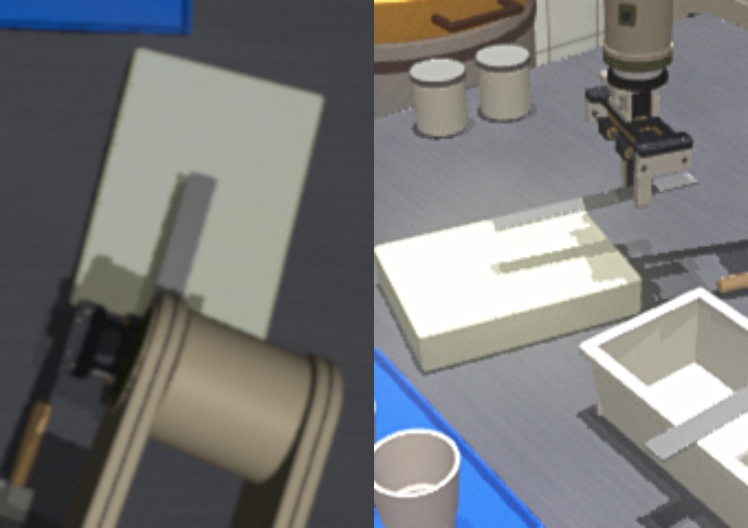

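The bar is clear of the slab and looks nearly level. In the scene crop its far end is at (495,219) and its near end at (695,180). Next I'll check its pitch.

```bash
python3 - <<'E'
from h import *
for c in ("scene","top"):
    eyes.read_camera(c)
    print(c,[(round(r["conf"],2),np.round(r["xy"],1)) for r in eyes.place_of(c,"bar_end_a")[:3]])
for X in ((.6506,-.194),(.3827,-.1125)):
    for z in (.125,.13,.135,.14): print(X,z,np.round(proj("scene",(*X,z)),1),np.round(proj("top",(*X,z)),1))
E
```

```text
scene [(0.89, array([303.3, 140.1])), (0.75, array([211.6, 164.1])), (0.63, array([222.5, 197.7]))]
top [(0.72, array([338.3, 170.3]))]
(0.6506, -0.194) 0.125 [212.7 162.7] [341.6 168.9]
(0.6506, -0.194) 0.13 [212.6 161.2] [342.  168.7]
(0.6506, -0.194) 0.135 [212.5 159.6] [342.4 168.4]
(0.6506, -0.194) 0.14 [212.4 158.1] [342.8 168.2]
(0.3827, -0.1125) 0.125 [303.3 143.5] [307.  286.4]
(0.3827, -0.1125) 0.13 [303.4 142. ] [307.2 286.7]
(0.3827, -0.1125) 0.135 [303.4 140.5] [307.5 287. ]
(0.3827, -0.1125) 0.14 [303.5 139. ] [307.7 287.3]
```

```bash
python3 - <<'E'
from h import *
go(.548,.1375,.19,-.5)
E
```

```text
t 11.27 p [ 459.7 -135.8  118.1] x-heading 163.1 tilt [-0.0016  0.0007] q [-0.39 -0.13  1.93  0.    1.34 -1.67] F [ 0.8 -0.4 -1.4] open 0.0283
shift units [-0.163  9.573 -2.396] turn units about tool z -2.734
```

Request:
apply_moves(steps=[0, 0, -0.2, 0, 0, 0, 0, 0, 0, -0.4, 0, 0, 0, 0, 0, 0.1, -0.5, 0, 0, 0, 0, 0, 0.2, -0.5, 0, 0, 0, 0, 0, 0.3, -0.4, 0, 0, 0, 0, 0, 0.4, -0.3, 0, 0, 0, 0, 0, 0.5, -0.1, 0, 0, 0, 0, 0, 0.5, 0, 0, 0, 0, 0, 0, 0.5, 0, 0, 0, 0, 0, 0, 0.5, 0, 0, 0, 0, 0, 0, 0.5, 0, 0, 0, 0, 0, 0, 0.5, 0, 0, 0, 0, 0])

```text
t: 12.27
tool_pos: [0.4957, -0.0201, 0.1921]
orientation: [0.461, 3.107, 0.0]
force: [-0.6, -0.0, -1.2]
opening: 0.0282
gripper_force: 60.0
```

Request:
apply_moves(steps=[0, 0.5, 0, 0, 0, 0, 0, 0, 0.5, 0, 0, 0, 0, 0, 0, 0.5, 0, 0, 0, 0, 0, 0, 0.5, 0, 0, 0, 0, 0, 0, 0.5, 0, 0, 0, 0, 0, 0, 0.5, 0, 0, 0, 0, 0, 0, 0.4, 0, 0, 0, -0.3, 0, 0, 0.3, 0, 0, 0, -0.5, 0, 0, 0.2, 0, 0, 0, -0.5, 0, 0, 0, 0, 0, 0, -0.5, 0, 0, 0, 0, 0, 0, -0.5, 0, 0, 0, 0, 0, 0, -0.4, 0])

```text
t: 13.27
tool_pos: [0.5286, 0.0915, 0.1916]
orientation: [0.011, 3.141, 0.0]
force: [0.6, 0.2, -1.9]
opening: 0.0278
gripper_force: 60.0
```

Request:
apply_moves(steps=[0, 0, 0, 0, 0, 0, 0, 0, 0, 0, 0, 0, 0, 0, 0, 0, 0, 0, 0, 0, 0])

```text
t: 13.52
tool_pos: [0.5285, 0.091, 0.1913]
orientation: [0.02, 3.141, 0.0]
force: [-0.4, -0.1, -1.3]
opening: 0.028
gripper_force: 60.0
```

```bash
python3 - <<'E'
from h import *
go(.548,.1375,.12,-.5)
a=eyes.read_camera("top");b=eyes.read_camera("scene")
cv2.imwrite("pics/p5.png",np.hstack([cv2.resize(a[90:290,80:260,::-1],None,fx=2.1,fy=2.1),cv2.resize(b[130:330,220:410,::-1],None,fx=2.1,fy=2.1)]))
for n in ("bar_end_a","bar_c"):
  for c in ("scene","top"):
    for r in eyes.place_of(c,n)[:4]: print(n,c,np.round(r["conf"],2),np.round(r["xy"],1),np.round(ray(c,r["xy"],.2),3))
E
```

```text
t 13.52 p [528.5  91.  191.3] x-heading 179.3 tilt [0.0002 0.    ] q [ 0.07 -0.03  1.7  -0.    1.47 -1.48] F [-0.4 -0.1 -1.3] open 0.028
shift units [-0.628  1.557  2.377] turn units about tool z -0.041
bar_end_a scene 0.98 [252.  198.6] [0.732 0.092 0.2  ]
bar_end_a scene 0.84 [338.4 153. ] [0.438 0.076 0.2  ]
bar_end_a top 0.8 [216.7 129.3] [0.728 0.089 0.2  ]
bar_end_a top 0.61 [211.2 259.6] [0.449 0.098 0.2  ]
bar_c scene 0.77 [300.2 177.6] [0.591 0.098 0.2  ]
bar_c top 0.74 [216.  195.3] [0.585 0.089 0.2  ]
```

View pics/p5.png

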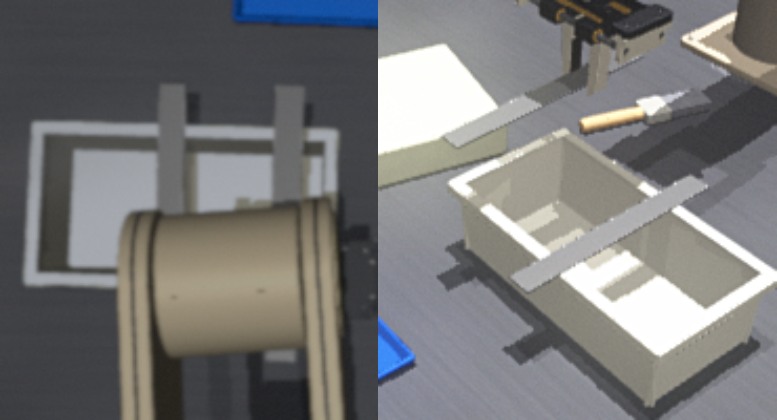

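The bar is held nearly level beside the set bar. In the top crop the far ends are at (172,88) for the set bar and (288,88) for the held one. Next: move across and lower.

Request:
apply_moves(steps=[-0.1, 0.3, 0, 0, 0, 0, 0, -0.2, 0.4, 0, 0, 0, 0, 0, -0.2, 0.4, 0, 0, 0, 0, 0, -0.1, 0.3, 0, 0, 0, 0, 0, -0.03, 0.15, 0.2, 0, 0, 0, 0, 0, 0, 0.5, 0, 0, 0, 0, 0, 0, 0.6, 0, 0, 0, 0, 0, 0, 0.6, 0, 0, 0, 0, 0, 0, 0.4, 0, 0, 0, 0, 0, 0, 0.2, 0, 0, 0, 0, 0, 0, 0, 0, 0, 0, 0, 0, 0, 0, 0, 0, 0, 0, 0])

```text
invalid input
```

```bash
python3 - <<'E'
from h import *
go(.548,.1375,.087,-.5)
a=eyes.read_camera("top");b=eyes.read_camera("scene")
cv2.imwrite("pics/p6.png",np.hstack([cv2.resize(a[90:290,80:260,::-1],None,fx=2.1,fy=2.1),cv2.resize(b[130:330,220:410,::-1],None,fx=2.1,fy=2.1)]))
for n in ("bar_end_a",):
  for c in ("scene","top"):
    for r in eyes.place_of(c,n)[:4]: print(n,c,np.round(r["conf"],2),np.round(r["xy"],1),np.round(ray(c,r["xy"],.115),3))
for x in (.746,.466):
  for z in (.105,.11,.115,.12): print(x,z,np.round(proj("scene",(x,.1375,z)),1))
E
```

```text
t 13.82 p [528.5  90.9 191.1] x-heading 179.3 tilt [0. 0.] q [ 0.07 -0.03  1.7   0.    1.47 -1.48] F [-0.4 -0.7 -1.3] open 0.0278
shift units [-0.632  1.563  3.468] turn units about tool z -0.036
bar_end_a scene 0.95 [254.3 195.3] [ 0.649 -0.009  0.115]
bar_end_a scene 0.63 [338.5 151.5] [ 0.323 -0.025  0.115]
bar_end_a top 0.8 [216.2 130.5] [0.741 0.097 0.115]
bar_end_a top 0.61 [211.4 258. ] [0.446 0.105 0.115]
0.746 0.105 [260.2 243.5]
0.746 0.11 [260.2 241.8]
0.746 0.115 [260.1 240.1]
0.746 0.12 [260.1 238.5]
0.466 0.105 [345.2 197.9]
0.466 0.11 [345.4 196.3]
0.466 0.115 [345.5 194.7]
0.466 0.12 [345.7 193.1]
```

View pics/p6.png

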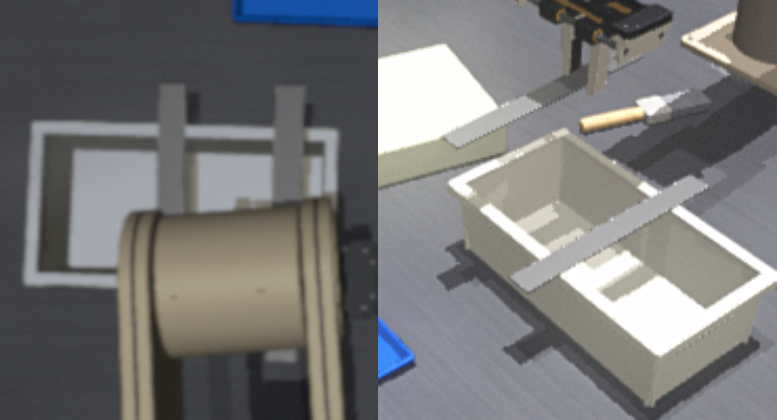

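The move was refused because I wrote one number too many, so the picture is unchanged. I'll send it again.

Request:
apply_moves(steps=[-0.1, 0.3, 0, 0, 0, 0, 0, -0.2, 0.4, 0, 0, 0, 0, 0, -0.2, 0.4, 0, 0, 0, 0, 0, -0.1, 0.3, 0, 0, 0, 0, 0, -0.03, 0.15, 0.2, 0, 0, 0, 0, 0, 0, 0.5, 0, 0, 0, 0, 0, 0, 0.6, 0, 0, 0, 0, 0, 0, 0.6, 0, 0, 0, 0, 0, 0, 0.4, 0, 0, 0, 0, 0, 0, 0.2, 0, 0, 0, 0, 0, 0, 0, 0, 0, 0, 0, 0, 0, 0, 0, 0, 0, 0])

```text
t: 15.02
tool_pos: [0.548, 0.1373, 0.1162]
orientation: [-0.019, -3.141, 0.0]
force: [0.8, 0.0, -1.3]
opening: 0.0279
gripper_force: 60.0
```

```bash
python3 - <<'E'
from h import *
go(.548,.1375,.087,-.5)
a=eyes.read_camera("top");b=eyes.read_camera("scene")
cv2.imwrite("pics/p7.png",np.hstack([cv2.resize(a[90:290,80:260,::-1],None,fx=2.1,fy=2.1),cv2.resize(b[130:330,220:410,::-1],None,fx=2.1,fy=2.1)]))
for n in ("bar_end_a",):
  for c in ("scene","top"):
    for r in eyes.place_of(c,n)[:4]: print(n,c,np.round(r["conf"],2),np.round(r["xy"],1),np.round(ray(c,r["xy"],.118),3))
E
```

```text
t 15.02 p [548.  137.3 116.2] x-heading 179.3 tilt [-0.0002 -0.0001] q [ 0.15  0.11  1.7  -0.    1.33 -1.4 ] F [ 0.8  0.  -1.3] open 0.0279
shift units [0.    0.008 0.972] turn units about tool z -0.033
bar_end_a scene 0.78 [260.3 238.2] [0.744 0.135 0.118]
bar_end_a scene 0.56 [346.3 188.8] [0.449 0.123 0.118]
bar_end_a top 0.82 [197.4 131.2] [0.738 0.14  0.118]
bar_end_a top 0.62 [337.2 181.3] [ 0.622 -0.185  0.118]
bar_end_a top 0.56 [195.  247.1] [0.47  0.143 0.118]
```

View pics/p7.png

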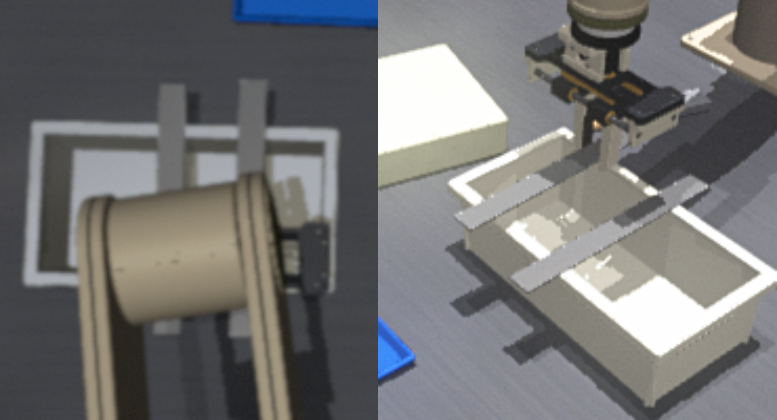

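The bar sits about 88 mm from the set bar and parallel to it. Its far end is roughly 2.4° low: the scene pixels give about 0.121 m there against 0.133 m at the near end. I'll level it with a small pitch, then lower.

Request:
apply_moves(steps=[0, 0, 0.1, 0, -0.2, 0, 0, 0, 0, 0.2, 0, -0.2, 0, 0, 0, 0, 0.2, 0, 0, 0, 0, 0, 0, 0.15, 0, 0, 0, 0, 0, 0, 0.1, 0, 0, 0, 0, 0, 0, 0, 0, 0, 0, 0, 0, 0, 0, 0, 0, 0, 0])

```text
t: 15.8
tool_pos: [0.5487, 0.1371, 0.0934]
orientation: [0.019, 3.1, -0.001]
force: [0.5, -0.1, -1.2]
opening: 0.0283
gripper_force: 60.0
```

```bash
python3 - <<'E'
from h import *
go(.548,.1375,.087,-.5)
b=eyes.read_camera("scene")
for r in eyes.place_of("scene","bar_end_a")[:4]: print(np.round(r["conf"],2),np.round(r["xy"],1))
for x in (.746,.466):
  for z in (.095,.1,.105,.11,.115): print(x,z,np.round(proj("scene",(x,.1375,z)),1))
E
```

```text
t 15.8 p [548.7 137.1  93.4] x-heading 179.3 tilt [ 0.0413 -0.0006] q [ 0.16  0.09  1.76 -0.01  1.24 -1.4 ] F [ 0.5 -0.1 -1.2] open 0.0283
shift units [0.032 0.014 0.214] turn units about tool z -0.035
0.88 [258.8 243.3]
0.62 [342.5 195.3]
0.746 0.095 [260.2 246.7]
0.746 0.1 [260.2 245.1]
0.746 0.105 [260.2 243.5]
0.746 0.11 [260.2 241.8]
0.746 0.115 [260.1 240.1]
0.466 0.095 [344.8 201. ]
0.466 0.1 [345.  199.4]
0.466 0.105 [345.2 197.9]
0.466 0.11 [345.4 196.3]
0.466 0.115 [345.5 194.7]
```

Request:
apply_moves(steps=[0, 0, 0.08, 0, 0, 0, 0, 0, 0, 0.05, 0, 0, 0, 0, 0, 0, 0, 0, 0, 0, 0, 0, 0, 0, 0, 0, 0, 0])

```text
t: 16.23
tool_pos: [0.5486, 0.1371, 0.0895]
orientation: [0.019, 3.1, -0.001]
force: [-0.2, -0.3, -0.5]
opening: 0.028
gripper_force: 60.0
```

Request:
apply_moves(steps=[0, 0, 0.05, 0, 0, 0, 0, 0, 0, 0, 0, 0, 0, 0, 0, 0, 0, 0, 0, 0, 0])

```text
t: 16.48
tool_pos: [0.5488, 0.1371, 0.0881]
orientation: [0.019, 3.1, -0.001]
force: [-0.1, 0.8, -2.5]
opening: 0.0284
gripper_force: 60.0
```

Request:
apply_moves(steps=[0, 0, 0.05, 0, 0, 0, 0, 0, 0, 0, 0, 0, 0, 0, 0, 0, 0, 0, 0, 0, 0])

```text
t: 16.73
tool_pos: [0.5492, 0.1372, 0.087]
orientation: [0.019, 3.099, -0.0]
force: [-0.5, 0.0, 1.3]
opening: 0.0279
gripper_force: 60.0
```

Request:
apply_moves(steps=[0, 0, 0.05, 0, 0, 0, 0, 0, 0, 0, 0, 0, 0, 0, 0, 0, 0, 0, 0, 0, 0])

```text
t: 16.98
tool_pos: [0.5498, 0.1373, 0.087]
orientation: [0.019, 3.098, 0.0]
force: [-6.0, -0.9, 11.0]
opening: 0.028
gripper_force: 60.0
```

Request:
apply_moves(steps=[0, 0, -0.04, 0, 0, 0, 0, 0, 0, 0, 0, 0, 0, 0, 0, 0, 0, 0, 0, 0, 0], grip_force=5)

```text
t: 17.23
tool_pos: [0.5493, 0.1372, 0.0866]
orientation: [0.019, 3.099, -0.0]
force: [0.3, 0.7, 2.4]
opening: 0.0297
gripper_force: 5.0
```

Request:
apply_moves(steps=[0, 0, 0, 0, 0, 0, 45, 0, 0, 0, 0, 0, 0, 45, 0, 0, 0, 0, 0, 0, 45, 0, 0, 0, 0, 0, 0, 45, 0, 0, 0, 0, 0, 0, 45])

```text
t: 17.65
tool_pos: [0.5488, 0.1371, 0.0861]
orientation: [0.019, 3.1, -0.0]
force: [-0.1, -0.3, 0.5]
opening: 0.0418
gripper_force: 0.0
```

```bash
python3 - <<'E'
from h import *
go(.548,.1375,.15,-.5)
b=eyes.read_camera("scene")
cv2.imwrite("pics/p8.png",cv2.resize(b[130:330,220:410,::-1],None,fx=3,fy=3))
E
```

```text
t 17.65 p [548.8 137.1  86.1] x-heading 179.3 tilt [ 0.0415 -0.0006] q [ 0.16  0.1   1.77 -0.01  1.23 -1.4 ] F [-0.1 -0.3  0.5] open 0.0418
shift units [-0.062  0.013 -2.128] turn units about tool z -0.034
```

View pics/p8.png

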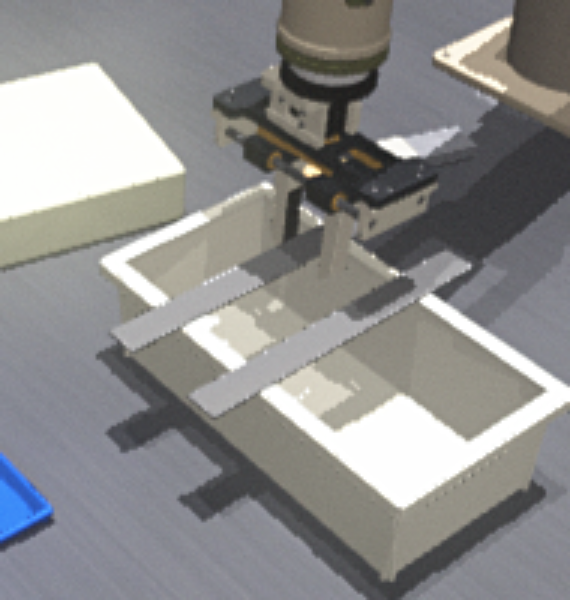

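The fingers are open and the bar lies on both rims, with its far end at crop (130,340). Next I'll go straight up along the tool axis and then clear of the basin.

Request:
apply_moves(steps=[0, 0, -0.2, 0, 0, 0, 45, 0, 0, -0.4, 0, 0, 0, 45, 0, 0, -0.6, 0, 0, 0, 45, 0, 0, -0.8, 0, 0, 0, 45, 0, 0, -0.9, 0, 0, 0, 45, 0, 0, -0.9, 0, 0, 0, 45, 0.8, 0, -0.5, 0, 0, 0, 45, 1, 0, 0, 0, 0, 0, 45, 1, 0, 0, 0, 0, 0, 45, 1, 0, 0, 0, 0, 0, 45, 0.8, 0, 0, 0, 0, 0, 45, 0, 0, 0, 0, 0, 0, 45])

```text
t: 18.7
tool_pos: [0.4027, 0.1391, 0.2104]
orientation: [0.018, 3.1, 0.0]
force: [0.2, -0.5, 0.2]
opening: 0.042
gripper_force: 0.0
```

```bash
python3 - <<'E'
from h import *
a=eyes.read_camera("top");b=eyes.read_camera("scene")
for c in ("scene","top"):
    for n in ("bar_end_a","set_bar_c"):
        for r in eyes.place_of(c,n)[:4]: print(c,n,np.round(r["conf"],2),np.round(r["xy"],1),np.round(ray(c,r["xy"],.1015),3))
cv2.imwrite("pics/p9.png",np.hstack([cv2.resize(a[90:290,80:260,::-1],None,fx=2.1,fy=2.1),cv2.resize(b[130:330,220:410,::-1],None,fx=2.1,fy=2.1)]))
E
```

```text
scene bar_end_a 0.77 [343.6 198.7] [0.468 0.134 0.102]
scene bar_end_a 0.67 [259.7 244.7] [0.747 0.137 0.102]
scene set_bar_c 0.95 [332.3 242.1] [0.612 0.236 0.102]
top bar_end_a 0.95 [199.7 129.9] [0.745 0.137 0.101]
top bar_end_a 0.8 [195.7 246.2] [0.472 0.143 0.101]
top set_bar_c 0.8 [160.2 185. ] [0.614 0.228 0.101]
```

View pics/p9.png

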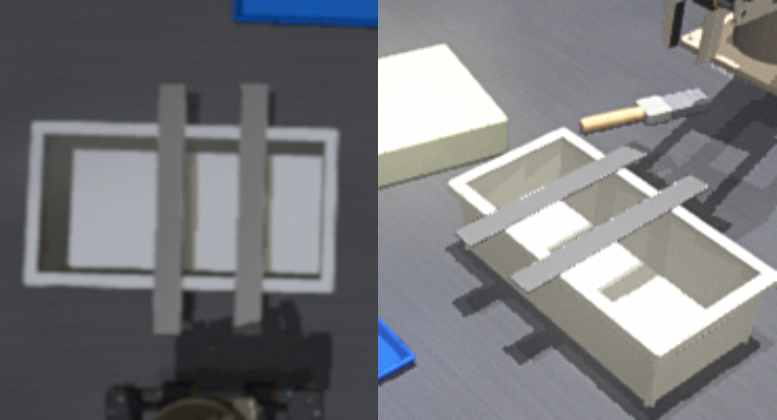

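The new bar's ends measure (0.746, 0.137) and (0.470, 0.139), so its centre is (0.608, 0.138). The set bar is at y 0.228, so the centre lines are about 90 mm apart and parallel, with even overhang. I'll hand it in.

```bash
python3 -c "
from plant import robot
print(robot.close_job())"
```

```text
the job is handed in; nothing more can be done
None
```

The bar now lies flat across both long rims of the basin, parallel to the first bar with a gap of about 60 mm and even ends. The job is handed in, but no verdict came back; I slid the bar about 100 mm past the slab's edge rather than 50 mm, to pinch it nearer its centre.

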